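# Weigh the filled slide carrier on the spring scale

### The arm

A 7-joint arm with a two-finger parallel gripper is mounted at the origin on the work surface. World frame = base frame: x ahead of the robot, y to its left, z up, the work surface at z = 0. Lengths are in m, angles in rad, forces in N, time in s.
With the tool pointing down it reaches from about 0.4 to 0.85 m from the base axis. Payload 10.4 kg.
Tool frame: the origin (TCP) lies between the finger pads; the fingertips stand 17 mm ahead of it and the grasp point (between the pads) lies 2 mm behind it; z points along the fingers, y is the direction in which the jaws open and shut (so a half turn about z gives the same grasp; the last joint's range is limited). The gripper opens to 85 mm and grips with 20 to 120 N. Pads are 22 mm wide; open, the fingers measure 114 mm over their backs; the gripper's body (76 mm by 85 mm) begins 54 mm behind the grasp point. The pads swing forward as they close: fully open they stand 13 mm farther back than shut.
Start: joints at [1.081, 0.332, -0.065, 1.46, 0.022, 1.35, -0.088], TCP at [0.281, -0.558, 0.248] pointing down, gripper open.
Joint ranges: [-2.6, 2.6], [-0.5, 2.12], [-1.47, 1.34], [0.16, 2.42], [-1.27, 4.41], [0.06, 2.06], [-2.6, 2.6]. Speed limits (rad/s): [2.22, 2.22, 2.79, 2.79, 3.14, 3.14, 3.14].

### API

Orientations are given as a 3x3 rotation matrix whose columns are the frame's x, y, z axes.
In Python, from plant import manip, cams gives the robot as it stands.
- The arm moves only by the shell command python3 -m crank 'ROWS' [FORCE]. ROWS is JSON, a list of rows, each an object of numbers: "wx", "wy", "wz": the turn, a rotation vector about the tool's x, y, z in units of 5 degrees (1.0 is 5 degrees); "dx", "dy", "dz": the shift along the tool's x, y, z in mm; "jaw": the opening, from 0 (shut) to 1 (fully open). A call has 1 to 8 rows; each row is the pose to reach, as a shift and turn from the pose commanded when the call began, along the tool's axes at that moment; what a row does not reach only later rows make up. A row lasts 1/8 s, in which the tool goes at most 62.5 mm and 10.7 degrees, less where a joint would pass 70% of its speed; a pose out of reach is approached as far as the arm can. A call with a gripper value outside its range is refused whole. The fingers move at their own pace and stop on an object; FORCE is the grip in N (left out, the last holds). Time passes only in rows, so rows that repeat a pose let the fingers close. It gives the time, the measured TCP pose, the force and the opening at its end, in the units of the state.
- manip.read_state(): the state, without advancing time (a new reading comes with each control period).
- cams.get_image(name): name is "side" or "top"; returns the picture (400x640x3 uint8, red, green, blue); there is no depth.
- cams.camera_info(name): a dict with "fx", "fy", "cx", "cy" (pixels), "k1" (the pictures are not rectified: a ray, as slopes to the right and down, at radius r is drawn at 1 + k1 r^2 times it, then the intrinsics apply), "pose" (4x4, takes a point from camera to world coordinates). Camera axes: x right, y up, looking along -z (the intrinsics and any distortion apply to the point x, -y, -z); pixel columns grow to the right and rows downward; lengths in m; the calibration is good to about 2 mm. A picture is of the moment at which its call begins. camera_info takes no time and is no camera call.
- manip.finish_job(): hands the job in, once; it reports no verdict.
The state is a dict: "clock": time; "joint_pos": joint angles; "joint_velocities": joint speeds; "joint_torque": joint torques, N m; "position": TCP position; "tcp_rot": TCP orientation; "ft_force": force on the tool from outside, world axes, zero at the start; "torque": the same for the moment, N m; "opening": opening from 0.0 (shut) to 1.0 (fully open).
Only numpy, scipy, OpenCV 4.12 (cv2) and the standard library are available. Lean on these libraries where they do the work, as an engineer would, in place of code of your own. Each camera call takes 0.05 s, during which the arm holds its last target. There are 200 camera calls.

### The job

Weigh the large slide carrier, the one filled with glass slides: pick it up by its grip, hang it by its cross bar on the hook of the spring scale, and lower it slowly until the hook bears its whole weight, neither more nor less, before you let go, so that the pointer stays where it is instead of dropping or springing back. Leave the carrier hanging free and still from the hook, and do not disturb the small empty carrier or the other things on the bench.

Things in the scene. Friction and masses are not known exactly. Their poses are not given: they have to be found in the camera images.
- carrier: Large steel slide carrier, loose, 0.21 to 0.8 kg (unknown). Tray 84 (x) x 64 (y) x 24 mm high with six glass slides reaching 29 mm high. Wire bail 6 mm thick: uprights at y = -33 and +33 mm, joined by a cross bar along y, 100 mm up. On mid-bar a flat grip tab, 24 (x) x 14 (y) mm, from 100 to 155 mm up. Origin: centre of underside, z up. Either way round will do.
- carrier_bar (a point): Middle of the carrier's cross bar (on the bar's centre line, 100 mm above the underside); the bar runs along the carrier's y. The space below the bar, between the uprights, is free down to the slides (29 mm above the underside).
- carrier_grip (a point): Place to pinch the grip tab: on its middle, 138 mm above the underside; pinch the 14 mm thickness, along the carrier's y.
- scale: Spring scale, fixed to the bench: black base plate, aluminium column 234 mm high, white graduated plate on its -y side. Origin on the bench straight below the hook's seat; its +x points from hook to column (near face 108 mm from the seat). The base plate (12 mm thick) begins 60 mm from the origin.
- scale_hook (a joint): How far the sprung hook and its black pointer are pushed down, m: 0 unloaded, end stop 0.075. 1 N pushes it 7.1 mm (first 0.3 N without motion); little damped, it bounces if a load is dropped or let go out of balance. Stands at 0.012 to 0.055 under the carrier. Misused if the pointer runs faster than 45 mm/s either way or passes 0.068.
- hook_seat (a point): Where mid cross bar comes to lie, 188 mm above the bench unloaded; moves with the hook. Axes as the scale's. The hook is round wire 7 mm thick lying in the x-z plane: level seat about 20 mm long (x), its top 3 mm and underside 10 mm below this point; a flank leans outwards at each end; beyond the +x one a level arm (top 9 mm above this point) runs to the column. The bar must lie across, along the scale's y.
- hook_tip (a point): Top of the hook's free tip at -x: 13 mm above and 21 mm to -x of the seat point. Bring the bail over it from -x, bar above the tip and tray below the hook, moving in the scale's +x until the bar is over the seat, then lower.
- small_carrier: Small empty steel slide carrier, tray 60 x 46 x 16 mm, round 16 mm knob on its bail, 88 mm high overall, loose; stays where it is. Origin: centre of the underside.
- dish: White shallow dish, 56 mm wide, 16 mm high, loose, stays.
- oil_bottle: Small amber bottle, 28 mm wide, 65 mm high, loose, stays.
- objective_can: Black round lens can, 36 mm wide, 55 mm high, loose, stays.
- lens_brush: Brush 150 mm long, lying on the left, loose, stays.
Not all that is in view belongs to the job. Leave any purple or red look-alike of the carrier alone.

How it is judged:
By the outcome, as a careful person would: the job done as asked, in the order asked, and still so for the second after the job is handed in, with the robot touching nothing.
It also fails if it takes over 64 s, if anything falls off the work surface, if the arm or the gripper's body presses on something with over 40 N, if the wrist force passes 120 N, or if a joint passes its speed limit or range.

## Working session

There is one attempt and no reset: what is moved stays moved. The work goes in short steps, Python scripts to look and compute and a shell command to move; the robot and the scene stay as the last step left them, time stands still between calls to the robot, and variables do not carry over. Pictures are saved under pics/ and viewed, about 8 in all and at most 12, crops included, and the job is handed in when it is done.

```bash
ls; mkdir -p pics; python3 - <<'E'
from plant import manip,cams
import cv2,numpy as np
np.set_printoptions(precision=4,suppress=True)
for n in ("side","top"):
    cv2.imwrite(f"pics/{n}0.png",cams.get_image(n)[:,:,::-1])
    print(n,cams.camera_info(n))
s=manip.read_state(); print({k:np.array(v).round(4).tolist() for k,v in s.items()})
E
```

```text
pics
side {'fx': 390.6670774242093, 'fy': 390.6670774242093, 'cx': 322.73384725724134, 'cy': 199.83972606699743, 'k1': 0.01891577902054222, 'pose': array([[-0.9396,  0.2343, -0.2496,  0.2606],
       [-0.3423, -0.6553,  0.6734,  0.7413],
       [-0.0058,  0.7181,  0.6959,  0.8117],
       [ 0.    ,  0.    ,  0.    ,  1.    ]])}
top {'fx': 391.016095998041, 'fy': 391.016095998041, 'cx': 322.8061109199798, 'cy': 205.99005565514676, 'k1': -0.04912227757207039, 'pose': array([[ 0.0123,  0.9961, -0.087 ,  0.3869],
       [-0.9999,  0.0117, -0.0075,  0.0623],
       [-0.0065,  0.0871,  0.9962,  1.2657],
       [ 0.    ,  0.    ,  0.    ,  1.    ]])}
{'clock': 0.1, 'joint_pos': [1.0814, 0.3328, -0.0647, 1.4609, 0.0216, 1.3499, -0.0885], 'joint_velocities': [-0.0008, -0.0024, 0.001, -0.0026, 0.0004, -0.0005, 0.0002], 'joint_torque': [0.0013, -62.6749, 0.0494, -39.2428, 0.0165, 0.0069, -0.0], 'position': [0.2811, -0.5579, 0.2476], 'tcp_rot': [[0.893, 0.45, -0.0006], [0.45, -0.893, 0.0011], [-0.0, -0.0013, -1.0]], 'ft_force': [0.8728, 0.2628, 0.8697], 'torque': [0.0028, 0.0245, 0.0363], 'opening': 0.9979}
```

View pics/side0.png

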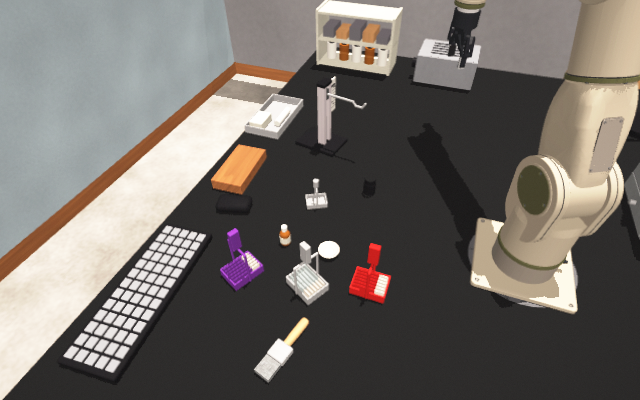

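View pics/top0.png

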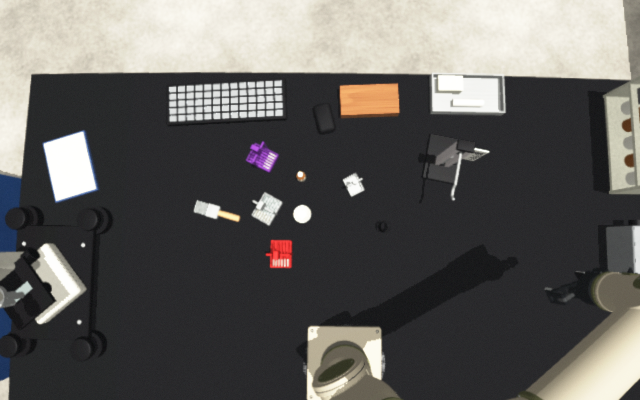

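The large steel carrier is at side (307,283) / top (267,208), and the scale's hook at side (350,103) / top (453,195). The purple and red look-alikes are close by. I'll enlarge the carrier and hook areas in one picture.

```bash
cat > h.py <<'E'
from plant import manip,cams
import cv2,numpy as np
from scipy.optimize import least_squares
np.set_printoptions(precision=4,suppress=True)
def proj(n,P):
    c=cams.camera_info(n);T=np.linalg.inv(c["pose"]);p=np.atleast_2d(P)@T[:3,:3].T+T[:3,3]
    s=np.c_[p[:,0],-p[:,1]]/-p[:,2:];s=s*(1+c["k1"]*(s**2).sum(1,keepdims=True))
    return s*[c["fx"],c["fy"]]+[c["cx"],c["cy"]]
def tri(us,ut):
    r=least_squares(lambda X:np.r_[(proj("side",X)[0]-us),(proj("top",X)[0]-ut)],[.5,0,.1]);return r.x,r.fun
def onz(n,u,z):
    r=least_squares(lambda X:proj(n,[X[0],X[1],z])[0]-u,[.5,0]);return r.x
def crop(img,x,y,w,h,W,H):
    """crop with axes labelled every 5 px"""
    o=cv2.resize(img[y:y+h,x:x+w],(W,H),interpolation=cv2.INTER_CUBIC)
    for i in range(x-x%10+10,x+w,10):
        X=int((i+.5-x)*W/w);cv2.line(o,(X,0),(X,6),(255,255,0),1);cv2.putText(o,str(i),(X-10,16),0,.35,(255,255,0),1)
    for i in range(y-y%10+10,y+h,10):
        Y=int((i+.5-y)*H/h);cv2.line(o,(0,Y),(6,Y),(255,255,0),1);cv2.putText(o,str(i),(8,Y+4),0,.35,(255,255,0),1)
    return o
def save(name,rows): cv2.imwrite(name,np.vstack([np.hstack(r) for r in rows])[:,:,::-1])
E
python3 - <<'E'
from h import *
a=cv2.imread("pics/side0.png")[:,:,::-1];b=cv2.imread("pics/top0.png")[:,:,::-1]
save("pics/c1.png",[[crop(a,275,230,66,50*3//2,396,300*3//2*2//3),crop(b,240,180,66,50,396,300)],[crop(a,290,70,80,60,396,300),crop(b,415,125,80,80*300//396,396,300)]])
E
```

```text
(no output)
```

View pics/c1.png

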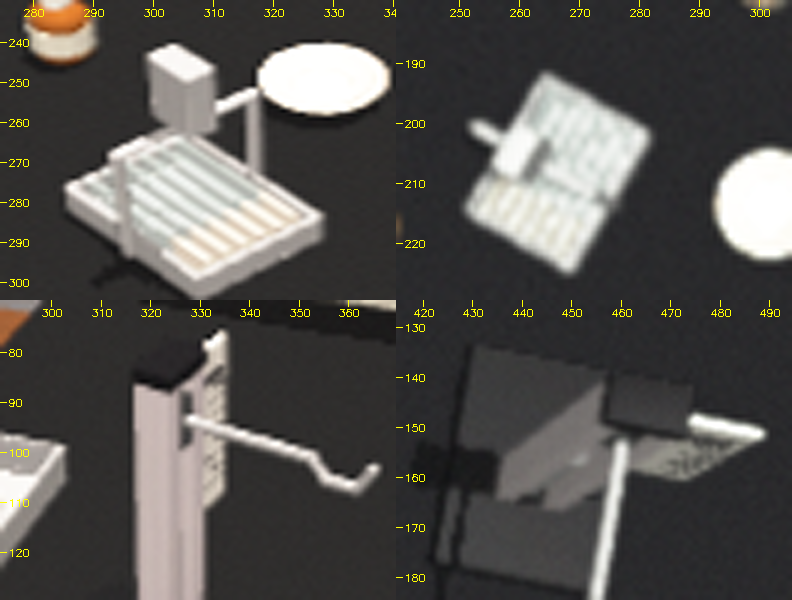

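The c1 crops show the carrier's tray corners in the top view at (264.5,191.5), (281.8,202), (268.8,225) and (251.2,214). In the side view the tab top is centred near (305,245) and the bar ends are near (295,268) and (317.5,253). The hook tip in the side view is at (365.5,102.5). Next I'll fit the poses.

```bash
cat > fit.py <<'E'
from h import *
def fit(pts,x0):
    def pose(q,P):
        c,s=np.cos(q[2]),np.sin(q[2]);P=np.array(P);return np.array([c*P[0]-s*P[1]+q[0],s*P[0]+c*P[1]+q[1],P[2]])
    r=least_squares(lambda q:np.concatenate([proj(n,pose(q,P))[0]-u for n,P,u in pts]),x0,loss="soft_l1")
    return r.x,r.fun.reshape(-1,2),pose
E
python3 - <<'E'
from fit import *
a,b=.042,.032
pts=[("top",(a,b,.024),(264.5,191.5)),("top",(a,-b,.024),(281.8,202)),("top",(-a,-b,.024),(268.8,225)),("top",(-a,b,.024),(251.2,214)),
("side",(a,b,.024),(285.7,277)),("side",(-a,-b,.024),(328.5,283)),("side",(-a,b,.024),(308,298)),
("side",(0,0,.155),(305,245)),("side",(0,.033,.102),(294.5,268)),("side",(0,-.033,.102),(317.5,252.5))]
q,f,_=fit(pts,[.6,.2,-.5]);print(q,np.degrees(q[2]));print(f)
im=cv2.imread("pics/top0.png")[:,:,::-1];a=cv2.imread("pics/side0.png")[:,:,::-1]
save("pics/c2.png",[[crop(im,430,145,60,60,390,390),crop(a,310,80,60,60,390,390)]])
E
```

```text
[ 0.4847  0.2503 -0.496 ] -28.419840832091563
[[ 0.1863  0.8957]
 [ 0.2093  0.0585]
 [ 0.1738  0.0335]
 [ 0.4147  1.2574]
 [-0.2003 -0.6114]
 [ 0.0875  0.4314]
 [-0.0944  1.2607]
 [-0.1849 -0.0964]
 [-0.2725 -0.0513]
 [-0.7345 -0.3263]]
```

View pics/c2.png

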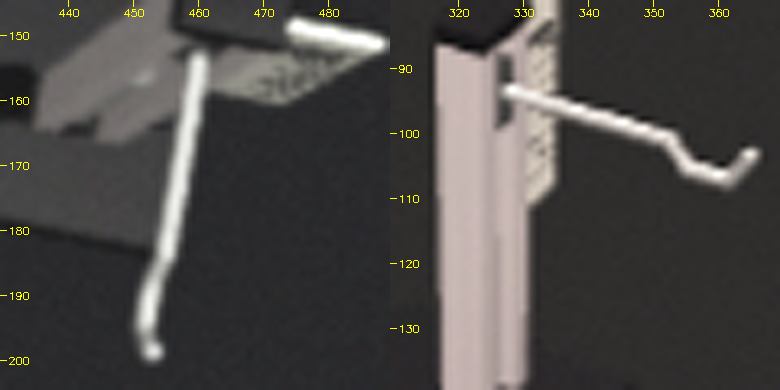

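```bash
python3 - <<'E'
from fit import *
pts=[("top",(-.021,0,.199),(452.9,198.6)),("side",(-.021,0,.199),(365.2,103)),
("side",(-.010,0,.1815),(361.2,107)),("side",(.010,0,.1815),(355,105.2)),("side",(.018,0,.1935),(352.5,100.6)),("side",(.108,0,.1935),(328.3,93.4)),
("top",(-.010,0,.1815),(451.8,194.8)),("top",(.018,0,.1935),(455,184.2)),("top",(.108,0,.1935),(460,153.5))]
q,f,pose=fit(pts,[.45,-.37,0]);print(q,np.degrees(q[2]));print(f)
for k in (2,8): pass
print("tip tri",*tri((365.2,103),(452.9,198.6)));print("col tri",*tri((328.3,93.4),(460,153.5)))
print("model tip",pose(q,(-.021,0,.199)))
# carrier grip tool rot from start
s=manip.read_state();R=np.array(s["tcp_rot"]);print(R)
E
```

```text
[ 0.5261 -0.2925 -0.1907] -10.927047102120172
[[ 0.3889 -0.2898]
 [-0.7438  0.0322]
 [-0.3655  0.1935]
 [ 0.0291  0.2672]
 [ 0.4159  0.702 ]
 [-0.6957  0.4583]
 [ 0.1338  0.349 ]
 [ 0.0396  0.6363]
 [ 0.4399  0.1283]]
tip tri [ 0.5038 -0.2871  0.2003] [-0.2947 -0.0362  0.0537  0.2661]
col tri [ 0.6306 -0.3109  0.1967] [-0.46   -0.0663  0.1032  0.3995]
model tip [ 0.5055 -0.2885  0.199 ]
[[ 0.893   0.45   -0.0006]
 [ 0.45   -0.893   0.0011]
 [-0.     -0.0013 -1.    ]]
```

Scale origin is about (0.526,−0.2925) with yaw −10.9°. The carrier is about (0.485,0.250) with yaw −28.4°. I'll travel toward the carrier via (0.42,−0.12), clear of the hook.

```bash
python3 -m crank '[{"dx":160,"dy":-165,"dz":-20,"wz":-6,"jaw":1},{"dx":160,"dy":-165,"dz":-20,"wz":-6,"jaw":1},{"dx":160,"dy":-165,"dz":-20,"wz":-6,"jaw":1},{"dx":321,"dy":-329,"dz":-20,"wz":-12,"jaw":1},{"dx":321,"dy":-329,"dz":-20,"wz":-12,"jaw":1},{"dx":321,"dy":-329,"dz":-20,"wz":-12,"jaw":1},{"dx":321,"dy":-329,"dz":-20,"wz":-12,"jaw":1},{"dx":321,"dy":-329,"dz":-20,"wz":-12,"jaw":1}]'
cat > go.py <<'E'
# print dx,dy,dz (mm) and wz (units) from current measured tool pose to target x y z, y-axis azimuth deg
import sys
from h import *
s=manip.read_state();R=np.array(s["tcp_rot"]);p=np.array(s["position"])
x,y,z,az=map(float,sys.argv[1:5])
print("d mm",(R.T@(np.array([x,y,z])-p)*1000).round(1),"p",p,"q",np.array(s["joint_pos"]).round(2),"F",np.array(s["ft_force"]).round(2),"T",np.array(s["torque"]).round(2))
a=np.radians(az);Y=np.array([np.cos(a),np.sin(a),0]);Z=np.array([0,0,-1.]);Rt=np.c_[np.cross(Y,Z),Y,Z]
from scipy.spatial.transform import Rotation as Ro
print("w units",(np.degrees(Ro.from_matrix(R.T@Rt).as_rotvec())/5).round(2),"t",s["clock"],"open",s["opening"])
E
python3 go.py .485 .25 .22 61.6
```

```text
d mm [ 545.6 -629.6   28.4] p [ 0.2811 -0.5579  0.2476] q [ 1.08  0.33 -0.06  1.46  0.02  1.35 -0.09] F [0.87 0.26 0.87] T [0.   0.02 0.04]
w units [ -0.01  -0.02 -24.97] t 0.1 open 0.9978784341046683invalid input at $[0]: expected keys wx, wy, wz, dx, dy, dz, jaw
```

```bash
python3 -m crank '[{"wx":0,"wy":0,"wz":-6,"dx":160,"dy":-165,"dz":-20,"jaw":1},{"wx":0,"wy":0,"wz":-6,"dx":160,"dy":-165,"dz":-20,"jaw":1},{"wx":0,"wy":0,"wz":-6,"dx":160,"dy":-165,"dz":-20,"jaw":1},{"wx":0,"wy":0,"wz":-12,"dx":321,"dy":-329,"dz":-20,"jaw":1},{"wx":0,"wy":0,"wz":-12,"dx":321,"dy":-329,"dz":-20,"jaw":1},{"wx":0,"wy":0,"wz":-12,"dx":321,"dy":-329,"dz":-20,"jaw":1},{"wx":0,"wy":0,"wz":-12,"dx":321,"dy":-329,"dz":-20,"jaw":1},{"wx":0,"wy":0,"wz":-12,"dx":321,"dy":-329,"dz":-20,"jaw":1}]'
python3 go.py .485 .25 .22 61.6
```

```text
clock: 1.1
position: [0.4205, -0.1161, 0.2684]
tcp_rot: [[0.052, 0.999, 0.0], [0.999, -0.052, -0.0], [-0.0, 0.0, -1.0]]
ft_force: [0.5, -0.5, 0.1]
opening: 1.0
d mm [369.   45.4  48.4] p [ 0.4205 -0.1161  0.2684] q [ 0.72 -0.08 -0.52  1.87 -0.04  1.34  0.16] F [ 0.52 -0.53  0.06] T [-0.08  0.01 -0.07]
w units [  0.     0.   -12.91] t 1.1 open 0.999573539825495
```

```bash
python3 -m crank '[{"wx":0,"wy":0,"wz":-6,"dx":185,"dy":23,"dz":0,"jaw":1},{"wx":0,"wy":0,"wz":-6,"dx":185,"dy":23,"dz":0,"jaw":1},{"wx":0,"wy":0,"wz":-6,"dx":185,"dy":23,"dz":0,"jaw":1},{"wx":0,"wy":0,"wz":-12.9,"dx":369,"dy":45.4,"dz":30,"jaw":1},{"wx":0,"wy":0,"wz":-12.9,"dx":369,"dy":45.4,"dz":40,"jaw":1},{"wx":0,"wy":0,"wz":-12.9,"dx":369,"dy":45.4,"dz":48,"jaw":1},{"wx":0,"wy":0,"wz":-12.9,"dx":369,"dy":45.4,"dz":48,"jaw":1},{"wx":0,"wy":0,"wz":-12.9,"dx":369,"dy":45.4,"dz":48,"jaw":1}]'
python3 - <<'E'
from h import *
a=cams.get_image("side");b=cams.get_image("top")
save("pics/c3.png",[[crop(a,265,210,80,100,400,500),crop(b,225,170,80,100,400,500)]])
q=[.4847,.2503,-.496];s=manip.read_state();print(s["position"],s["joint_pos"])
print("grip tip pred",proj("side",np.array(s["position"])),proj("top",np.array(s["position"])))
E
```

```text
clock: 2.1
position: [0.486, 0.2458, 0.2198]
tcp_rot: [[-0.877, 0.481, -0.001], [0.481, 0.877, -0.0], [0.001, -0.001, -1.0]]
ft_force: [0.5, -0.3, -0.1]
opening: 1.002
[0.4866 0.2445 0.2207] [ 0.2335  0.294  -0.9177  1.6766  0.2431  1.2909  0.3343]
grip tip pred [[303.7692 222.1935]] [[258.0746 202.0843]]
```

View pics/c3.png

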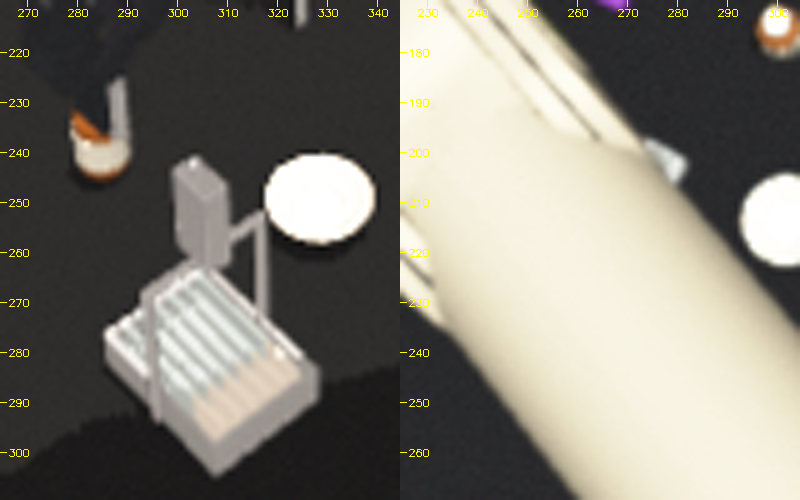

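The c3 picture shows the gripper straddling the tab: fingertips at side (288,238) and (324,215), tab top near (304,245). The look-alikes and bottle are clear. The arm blocks the top view. I'll check for settling.

```bash
python3 go.py .485 .25 .136 61.6;  python3 -m crank '[{"wx":0,"wy":0,"wz":0,"dx":0,"dy":0,"dz":0,"jaw":1},{"wx":0,"wy":0,"wz":0,"dx":0,"dy":0,"dz":0,"jaw":1}]';python3 go.py .485 .25 .136 61.6; python3 -c "
from h import *
p=np.array([.4866,.2445,.2207-.017]);y=np.array([.481,.877,0])
print(proj('side',p+.05*y),proj('side',p-.05*y))"
```

```text
d mm [ 4.2  4.  84.7] p [0.4866 0.2445 0.2207] q [ 0.23  0.29 -0.92  1.68  0.24  1.29  0.33] F [ 0.12  0.34 -0.24] T [-0.06  0.01  0.01]
w units [-0.    0.01 -0.11] t 2.2 open 1.0032939606688829
clock: 2.45
position: [0.4865, 0.2451, 0.2208]
tcp_rot: [[-0.876, 0.483, 0.001], [0.483, 0.876, -0.001], [-0.001, 0.0, -1.0]]
ft_force: [0.2, 0.5, -0.1]
opening: 1.0
d mm [ 3.8  3.6 84.8] p [0.4865 0.2451 0.2208] q [ 0.23  0.29 -0.92  1.68  0.24  1.29  0.33] F [ 0.18  0.53 -0.06] T [ 0.02 -0.05 -0.02]
w units [ 0.    0.01 -0.09] t 2.45 open 1.0001265655716232
[[284.9708 239.9749]] [[322.1839 216.1592]]
```

```bash
python3 -m crank '[{"wx":0,"wy":0,"wz":-0.1,"dx":4,"dy":4,"dz":0,"jaw":1},{"wx":0,"wy":0,"wz":-0.1,"dx":4,"dy":4,"dz":25,"jaw":1},{"wx":0,"wy":0,"wz":-0.1,"dx":4,"dy":4,"dz":50,"jaw":1},{"wx":0,"wy":0,"wz":-0.1,"dx":4,"dy":4,"dz":75,"jaw":1},{"wx":0,"wy":0,"wz":-0.1,"dx":4,"dy":4,"dz":85,"jaw":1},{"wx":0,"wy":0,"wz":-0.1,"dx":4,"dy":4,"dz":85,"jaw":1},{"wx":0,"wy":0,"wz":-0.1,"dx":4,"dy":4,"dz":85,"jaw":1}]' 40;python3 go.py .485 .25 .136 61.6
python3 - <<'E'
from h import *
a=cams.get_image("side")
save("pics/c4.png",[[crop(a,265,200,80,100,480,600)]])
E
```

```text
clock: 3.32
position: [0.485, 0.2518, 0.1363]
tcp_rot: [[-0.881, 0.473, 0.001], [0.473, 0.881, 0.001], [-0.001, 0.001, -1.0]]
ft_force: [-0.0, 0.3, 0.1]
opening: 1.002
d mm [-0.8 -1.6  0.3] p [0.485  0.2518 0.1363] q [ 0.18  0.39 -0.89  1.77  0.33  1.14  0.27] F [-0.    0.26  0.11] T [ 0.02 -0.01  0.08]
w units [0.01 0.01 0.03] t 3.325 open 1.0022756142448193
```

View pics/c4.png

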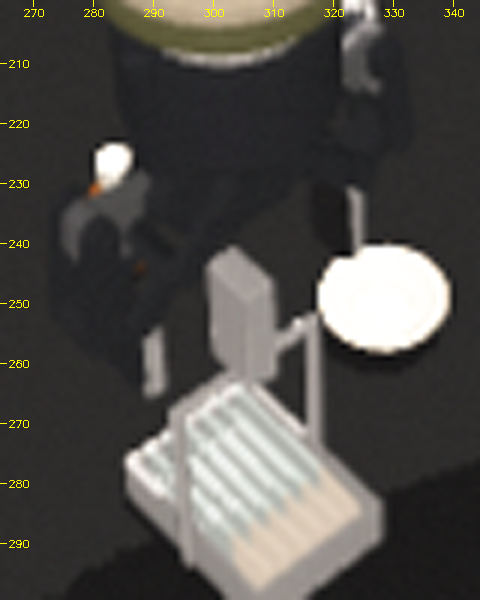

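The c4 picture shows the pads at side (290,260) and (324,236), straddling the tab at (305,252). I'll close the jaws.

```bash
python3 -m crank '[{"wx":0,"wy":0,"wz":0,"dx":0,"dy":0,"dz":0,"jaw":0.5},{"wx":0,"wy":0,"wz":0,"dx":0,"dy":0,"dz":0,"jaw":0.3},{"wx":0,"wy":0,"wz":0,"dx":0,"dy":0,"dz":0,"jaw":0.2},{"wx":0,"wy":0,"wz":0,"dx":0,"dy":0,"dz":0,"jaw":0.1},{"wx":0,"wy":0,"wz":0,"dx":0,"dy":0,"dz":0,"jaw":0},{"wx":0,"wy":0,"wz":0,"dx":0,"dy":0,"dz":0,"jaw":0},{"wx":0,"wy":0,"wz":0,"dx":0,"dy":0,"dz":0,"jaw":0},{"wx":0,"wy":0,"wz":0,"dx":0,"dy":0,"dz":0,"jaw":0}]' 40;python3 go.py .485 .25 .136 61.6
python3 -m crank '[{"wx":0,"wy":0,"wz":0,"dx":0,"dy":0,"dz":-5,"jaw":0},{"wx":0,"wy":0,"wz":0,"dx":0,"dy":0,"dz":-15,"jaw":0},{"wx":0,"wy":0,"wz":0,"dx":0,"dy":0,"dz":-30,"jaw":0},{"wx":0,"wy":0,"wz":0,"dx":0,"dy":0,"dz":-50,"jaw":0},{"wx":0,"wy":0,"wz":0,"dx":0,"dy":0,"dz":-80,"jaw":0},{"wx":0,"wy":0,"wz":0,"dx":0,"dy":0,"dz":-110,"jaw":0},{"wx":0,"wy":0,"wz":0,"dx":0,"dy":0,"dz":-134,"jaw":0},{"wx":0,"wy":0,"wz":0,"dx":0,"dy":0,"dz":-134,"jaw":0}]';python3 go.py .40 -.03 .27 70
```

```text
clock: 4.38
position: [0.4845, 0.2516, 0.1353]
tcp_rot: [[-0.881, 0.473, 0.0], [0.473, 0.881, 0.0], [0.0, 0.0, -1.0]]
ft_force: [-0.3, 1.5, -1.1]
opening: 0.156
d mm [-1.2 -1.1 -0.7] p [0.4845 0.2516 0.1353] q [ 0.18  0.39 -0.89  1.77  0.33  1.14  0.27] F [-0.34  1.53 -1.08] T [ 0.41 -0.01  0.02]
w units [ 0.   -0.    0.03] t 4.375 open 0.15553362916801927
clock: 5.38
position: [0.4853, 0.2521, 0.2719]
tcp_rot: [[-0.881, 0.473, 0.004], [0.473, 0.881, 0.001], [-0.003, 0.003, -1.0]]
ft_force: [0.9, -0.4, -5.4]
opening: 0.158
d mm [ -58.4 -288.9    1.1] p [0.4853 0.2521 0.2719] q [ 0.24  0.26 -0.94  1.6   0.21  1.38  0.36] F [ 0.88 -0.42 -5.39] T [0.05 0.01 0.05]
w units [ 0.03  0.04 -1.65] t 5.375 open 0.157851056483641
```

Gripped and lifted: opening is 0.157 (about 13–14 mm) and the weight about 5.3 N. I'll carry it to 100 mm in front of the hook.

```bash
python3 go.py .428 -.274 .30 79.1; python3 -m crank '[{"wx":0,"wy":0,"wz":-0.2,"dx":-10,"dy":-20,"dz":-25,"jaw":0},{"wx":0,"wy":0,"wz":-0.6,"dx":-21,"dy":-55,"dz":-25,"jaw":0},{"wx":0,"wy":0,"wz":-1,"dx":-40,"dy":-95,"dz":-25,"jaw":0},{"wx":0,"wy":0,"wz":-1.3,"dx":-58,"dy":-135,"dz":-25,"jaw":0},{"wx":0,"wy":0,"wz":-1.6,"dx":-75,"dy":-175,"dz":-25,"jaw":0},{"wx":0,"wy":0,"wz":-1.8,"dx":-90,"dy":-210,"dz":-25,"jaw":0},{"wx":0,"wy":0,"wz":-1.9,"dx":-99,"dy":-235,"dz":-25,"jaw":0},{"wx":0,"wy":0,"wz":-2,"dx":-104,"dy":-245,"dz":-25,"jaw":0}]'; python3 go.py .428 -.274 .30 79.1
```

```text
d mm [-198.6 -490.5  -29.1] p [0.4853 0.2521 0.2719] q [ 0.24  0.26 -0.94  1.6   0.21  1.38  0.36] F [ 0.88 -0.42 -5.39] T [0.05 0.01 0.05]
w units [ 0.03  0.04 -3.47] t 5.375 open 0.157851056483641
clock: 6.38
position: [0.4596, -0.0151, 0.2936]
tcp_rot: [[-0.949, 0.315, -0.001], [0.315, 0.949, -0.0], [0.001, -0.001, -1.0]]
ft_force: [0.3, 0.4, -4.5]
opening: 0.157
d mm [ -51.5 -255.7   -6.2] p [ 0.4596 -0.0151  0.2936] q [ 0.7  -0.03 -0.75  1.77 -0.02  1.39  1.21] F [ 0.3   0.39 -4.53] T [ 0.02 -0.27 -0.01]
w units [-0.01 -0.01 -1.49] t 6.375 open 0.15668371542622034
```

```bash
python3 -m crank '[{"wx":0,"wy":0,"wz":-0.1,"dx":-4,"dy":-20,"dz":-6,"jaw":0},{"wx":0,"wy":0,"wz":-0.4,"dx":-11,"dy":-55,"dz":-6,"jaw":0},{"wx":0,"wy":0,"wz":-0.7,"dx":-20,"dy":-100,"dz":-6,"jaw":0},{"wx":0,"wy":0,"wz":-1,"dx":-29,"dy":-145,"dz":-6,"jaw":0},{"wx":0,"wy":0,"wz":-1.3,"dx":-39,"dy":-195,"dz":-6,"jaw":0},{"wx":0,"wy":0,"wz":-1.5,"dx":-46,"dy":-230,"dz":-6,"jaw":0},{"wx":0,"wy":0,"wz":-1.5,"dx":-51,"dy":-250,"dz":-6,"jaw":0},{"wx":0,"wy":0,"wz":-1.5,"dx":-51.5,"dy":-256,"dz":-6,"jaw":0}]'; python3 go.py .428 -.274 .252 79.1
python3 -m crank '[{"wx":0,"wy":0,"wz":0,"dx":0,"dy":0,"dz":10,"jaw":0},{"wx":0,"wy":0,"wz":0,"dx":0,"dy":0,"dz":30,"jaw":0},{"wx":0,"wy":0,"wz":0,"dx":0,"dy":0,"dz":48,"jaw":0},{"wx":0,"wy":0,"wz":0,"dx":0,"dy":0,"dz":48,"jaw":0},{"wx":0,"wy":0,"wz":0,"dx":0,"dy":0,"dz":48,"jaw":0}]'; python3 go.py .428 -.274 .252 79.1
python3 - <<'E'
from h import *
a=cams.get_image("side");b=cams.get_image("top")
save("pics/c5.png",[[crop(a,300,70,100,120,400,480),crop(b,400,140,100,120,400,480)]])
E
```

```text
clock: 7.38
position: [0.4292, -0.2728, 0.2999]
tcp_rot: [[-0.982, 0.187, -0.0], [0.187, 0.982, 0.001], [0.0, 0.001, -1.0]]
ft_force: [0.1, 0.7, -5.2]
opening: 0.159
d mm [ 1.  -1.4 47.9] p [ 0.4292 -0.2728  0.2999] q [ 0.94  0.08 -0.48  1.66  0.04  1.41  1.83] F [ 0.08  0.73 -5.22] T [ 0.07 -0.19  0.04]
w units [ 0.01 -0.01  0.03] t 7.375 open 0.15896085553579578
clock: 8.0
position: [0.4293, -0.2727, 0.2528]
tcp_rot: [[-0.983, 0.186, 0.001], [0.186, 0.983, -0.0], [-0.001, -0.0, -1.0]]
ft_force: [0.3, 0.2, -4.5]
opening: 0.16
d mm [ 1.  -1.5  0.8] p [ 0.4293 -0.2727  0.2528] q [ 0.94  0.1  -0.49  1.74  0.05  1.31  1.82] F [ 0.29  0.18 -4.46] T [ 0.03 -0.02 -0.03]
w units [-0.    0.01  0.03] t 8.0 open 0.15963312584498587
```

View pics/c5.png

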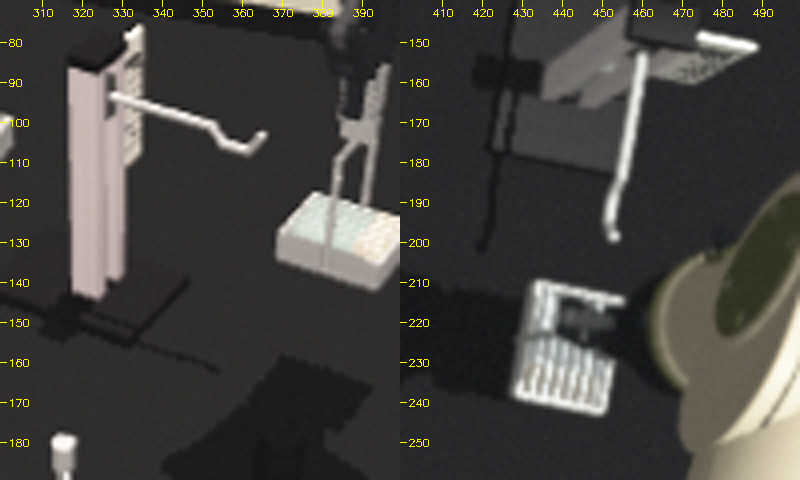

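```bash
python3 - <<'E'
from fit import *
s=manip.read_state();p=np.array(s["position"]);R=np.array(s["tcp_rot"])
z=p[2]-.1353;a,b=.042,.032
obs=[("top",(a,b,z+.024),(434,210.5)),("top",(a,-b,z+.024),(456,214.5)),("top",(-a,-b,z+.024),(450.5,243)),("top",(-a,b,z+.024),(428.5,239)),
("side",(a,b,z+.024),(369,126)),("side",(-a,b,z+.024),(394,133.5)),("side",(a,-b,z+.024),(379,118)),("side",(0,.033,z+.102),(383,108))]
q,f,pose=fit(obs,[.43,-.27,-.19]);print(q,np.degrees(q[2]),"tcp",p);print(f)
S=np.array([.5261,-.2925]);x=np.array([.982,-.1896]);y=np.array([.1896,.982])
print("fit in scale frame mm",(q[:2]-S)@x*1e3,(q[:2]-S)@y*1e3,"tcp",(p[:2]-S)@x*1e3,(p[:2]-S)@y*1e3)
for n in ("side","top"): print(n,"seat at unloaded",proj(n,[.5261,-.2925,.1815]))
E
```

```text
[ 0.4296 -0.2747 -0.2106] -12.066973083643024 tcp [ 0.4294 -0.273   0.2531]
[[ 0.5549 -0.5704]
 [ 0.1186  0.2937]
 [-0.0033  0.2723]
 [ 0.2955 -0.6135]
 [-0.1621  1.2407]
 [ 0.1955  2.0915]
 [-0.7786 -0.5507]
 [ 0.9018  0.5733]]
fit in scale frame mm -98.0998260095297 -0.8112520467510895 tcp -98.70853583908769 0.8463867094864289
side seat at unloaded [[357.92   106.3286]]
top seat at unloaded [[452.5408 191.6729]]
```

The c5 picture shows the carrier level in front of the hook, with its bar near side (383,108) above the tip (365,103) and the tray below it. In the scale frame it is at −98 mm, lateral offset within 1 mm. Now the approach in +x.

```bash
python3 -m crank '[{"wx":0,"wy":0,"wz":0,"dx":-10,"dy":0,"dz":0,"jaw":0},{"wx":0,"wy":0,"wz":0,"dx":-25,"dy":0,"dz":0,"jaw":0},{"wx":0,"wy":0,"wz":0,"dx":-40,"dy":0,"dz":0,"jaw":0},{"wx":0,"wy":0,"wz":0,"dx":-55,"dy":0,"dz":0,"jaw":0},{"wx":0,"wy":0,"wz":0,"dx":-70,"dy":0,"dz":0,"jaw":0},{"wx":0,"wy":0,"wz":0,"dx":-85,"dy":0,"dz":0,"jaw":0},{"wx":0,"wy":0,"wz":0,"dx":-95,"dy":0,"dz":0,"jaw":0},{"wx":0,"wy":0,"wz":0,"dx":-98.5,"dy":0,"dz":0,"jaw":0}]'; 
python3 -m crank '[{"wx":0,"wy":0,"wz":0,"dx":0,"dy":0,"dz":0,"jaw":0},{"wx":0,"wy":0,"wz":0,"dx":0,"dy":0,"dz":0,"jaw":0}]';python3 go.py .5261 -.2925 .225 79.1
python3 - <<'E'
from h import *
a=cams.get_image("side");b=cams.get_image("top")
save("pics/c6.png",[[crop(a,310,70,80,90,400,450),crop(b,410,140,80,90,400,450)]])
E
```

```text
clock: 9.1
position: [0.5263, -0.2912, 0.2521]
tcp_rot: [[-0.982, 0.186, -0.0], [0.186, 0.982, 0.0], [0.0, 0.0, -1.0]]
ft_force: [0.4, 0.5, -4.5]
opening: 0.161
clock: 9.35
position: [0.5253, -0.2914, 0.2524]
tcp_rot: [[-0.982, 0.187, -0.0], [0.187, 0.982, -0.0], [0.0, -0.0, -1.0]]
ft_force: [0.1, 0.9, -4.5]
opening: 0.16
d mm [-0.9 -0.9 27.4] p [ 0.5253 -0.2914  0.2524] q [ 0.83  0.32 -0.5   1.5   0.15  1.36  1.7 ] F [ 0.13  0.86 -4.47] T [-0.02  0.01  0.  ]
w units [-0.   -0.    0.03] t 9.35 open 0.16009502957744845
```

View pics/c6.png

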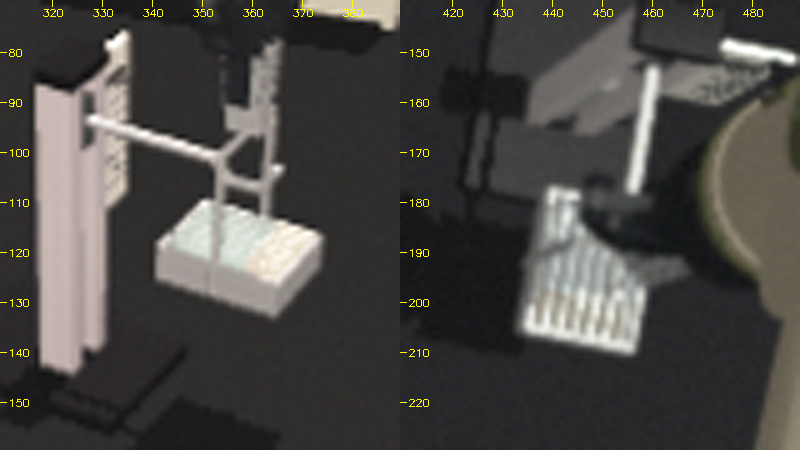

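The c6 picture shows the bar over the seat, between the tip (365,103) and the bent arm (352,100), with the tray below the hook. I'll average the force for the held weight, then lower.

```bash
cat > avg.py <<'E'
import sys
from h import *
F=[];P=[];n=int(sys.argv[1])
for i in range(n):
    im=cams.get_image("side");s=manip.read_state();F.append(s["ft_force"]);P.append(s["position"])
F=np.array(F);P=np.array(P)
print("F",F.mean(0),"sd",F.std(0),"P",P.mean(0),"t",s["clock"],"open",round(s["opening"],3))
if len(sys.argv)>2: cv2.imwrite(sys.argv[2],im[:,:,::-1])
E
python3 avg.py 12
python3 -m crank '[{"wx":0,"wy":0,"wz":0,"dx":-1,"dy":0,"dz":5,"jaw":0},{"wx":0,"wy":0,"wz":0,"dx":-1,"dy":0,"dz":10,"jaw":0},{"wx":0,"wy":0,"wz":0,"dx":-1,"dy":0,"dz":15,"jaw":0},{"wx":0,"wy":0,"wz":0,"dx":-1,"dy":0,"dz":19,"jaw":0},{"wx":0,"wy":0,"wz":0,"dx":-1,"dy":0,"dz":22,"jaw":0},{"wx":0,"wy":0,"wz":0,"dx":-1,"dy":0,"dz":24,"jaw":0},{"wx":0,"wy":0,"wz":0,"dx":-1,"dy":0,"dz":26,"jaw":0},{"wx":0,"wy":0,"wz":0,"dx":-1,"dy":0,"dz":28,"jaw":0}]'; python3 avg.py 3
python3 -m crank '[{"wx":0,"wy":0,"wz":0,"dx":0,"dy":0,"dz":1.5,"jaw":0},{"wx":0,"wy":0,"wz":0,"dx":0,"dy":0,"dz":3,"jaw":0},{"wx":0,"wy":0,"wz":0,"dx":0,"dy":0,"dz":4.5,"jaw":0},{"wx":0,"wy":0,"wz":0,"dx":0,"dy":0,"dz":6,"jaw":0},{"wx":0,"wy":0,"wz":0,"dx":0,"dy":0,"dz":7.5,"jaw":0},{"wx":0,"wy":0,"wz":0,"dx":0,"dy":0,"dz":9,"jaw":0},{"wx":0,"wy":0,"wz":0,"dx":0,"dy":0,"dz":10.5,"jaw":0},{"wx":0,"wy":0,"wz":0,"dx":0,"dy":0,"dz":12,"jaw":0}]'; python3 avg.py 4
```

```text
F [-0.002   0.0395 -4.8917] sd [0.4716 0.5907 0.3795] P [ 0.5256 -0.2913  0.2524] t 10.05 open 0.159
clock: 11.05
position: [0.5267, -0.2915, 0.2243]
tcp_rot: [[-0.982, 0.187, 0.0], [0.187, 0.982, -0.0], [-0.0, -0.0, -1.0]]
ft_force: [-0.1, -0.5, -3.5]
opening: 0.157
F [-0.0398 -0.0558 -4.3019] sd [0.1358 0.5026 0.4734] P [ 0.5266 -0.2915  0.2241] t 11.2 open 0.161
clock: 12.2
position: [0.5267, -0.2915, 0.2123]
tcp_rot: [[-0.982, 0.187, 0.0], [0.187, 0.982, -0.0], [-0.0, -0.0, -1.0]]
ft_force: [-1.0, 0.9, -2.7]
opening: 0.16
F [-1.1027  0.267  -2.7633] sd [0.5812 0.4753 0.2605] P [ 0.5266 -0.2915  0.2122] t 12.4 open 0.155
```

```bash
python3 -m crank '[{"wx":0,"wy":0,"wz":0,"dx":0,"dy":0,"dz":1.5,"jaw":0},{"wx":0,"wy":0,"wz":0,"dx":0,"dy":0,"dz":3,"jaw":0},{"wx":0,"wy":0,"wz":0,"dx":0,"dy":0,"dz":4.5,"jaw":0},{"wx":0,"wy":0,"wz":0,"dx":0,"dy":0,"dz":6,"jaw":0},{"wx":0,"wy":0,"wz":0,"dx":0,"dy":0,"dz":7.5,"jaw":0},{"wx":0,"wy":0,"wz":0,"dx":0,"dy":0,"dz":9,"jaw":0},{"wx":0,"wy":0,"wz":0,"dx":0,"dy":0,"dz":10.5,"jaw":0},{"wx":0,"wy":0,"wz":0,"dx":0,"dy":0,"dz":12,"jaw":0}]'; python3 avg.py 8 pics/s7.png; python3 -c "
from h import *
a=cv2.imread('pics/s7.png')[:,:,::-1];save('pics/c7.png',[[crop(a,315,75,60,60,560,560)]])"
```

```text
clock: 13.4
position: [0.5267, -0.2915, 0.2003]
tcp_rot: [[-0.982, 0.187, 0.0], [0.187, 0.982, -0.0], [-0.0, -0.0, -1.0]]
ft_force: [-0.7, 0.4, -1.1]
opening: 0.163
F [-1.2217  0.5606 -1.4294] sd [0.2401 0.6299 0.4255] P [ 0.5267 -0.2915  0.2003] t 13.8 open 0.162
```

View pics/c7.png

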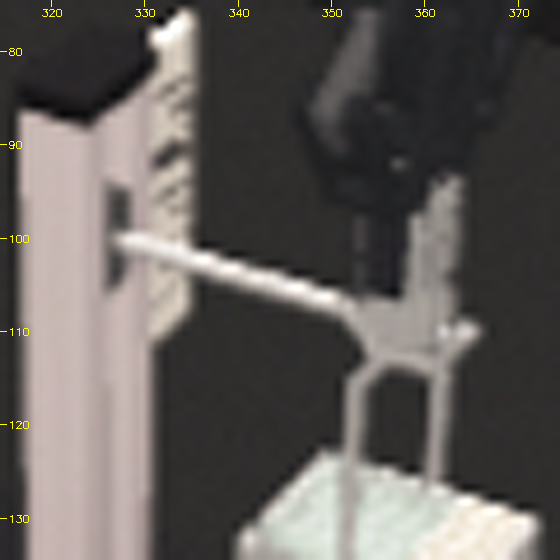

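The c7 picture shows the bar in the hook (bar middle about side (357,112)) with the hook pushed down. A steady −1.2 N side force suggests the bar bears on the +x flank. I'll shift 2 mm toward −x while still partly loaded.

```bash
python3 -m crank '[{"wx":0,"wy":0,"wz":0,"dx":0.7,"dy":0,"dz":0,"jaw":0},{"wx":0,"wy":0,"wz":0,"dx":1.4,"dy":0,"dz":0,"jaw":0},{"wx":0,"wy":0,"wz":0,"dx":2,"dy":0,"dz":0,"jaw":0},{"wx":0,"wy":0,"wz":0,"dx":2,"dy":0,"dz":0,"jaw":0}]'; python3 avg.py 8;  python3 -m crank '[{"wx":0,"wy":0,"wz":0,"dx":0.7,"dy":0,"dz":0,"jaw":0},{"wx":0,"wy":0,"wz":0,"dx":1.4,"dy":0,"dz":0,"jaw":0},{"wx":0,"wy":0,"wz":0,"dx":2,"dy":0,"dz":0,"jaw":0},{"wx":0,"wy":0,"wz":0,"dx":2,"dy":0,"dz":0,"jaw":0}]'; python3 avg.py 8
```

```text
clock: 14.3
position: [0.5251, -0.2911, 0.2006]
tcp_rot: [[-0.982, 0.186, 0.001], [0.186, 0.982, -0.0], [-0.001, -0.0, -1.0]]
ft_force: [2.8, 0.3, -0.6]
opening: 0.159
F [ 4.0748 -0.9002 -1.1276] sd [0.6858 0.3982 0.5133] P [ 0.5251 -0.2911  0.2005] t 14.7 open 0.158
clock: 15.2
position: [0.5242, -0.2909, 0.2011]
tcp_rot: [[-0.982, 0.186, 0.004], [0.186, 0.982, -0.001], [-0.004, -0.0, -1.0]]
ft_force: [8.8, -2.4, -1.5]
opening: 0.157
F [ 9.2659 -2.2731 -1.3923] sd [0.5287 0.2807 0.481 ] P [ 0.5242 -0.2909  0.2011] t 15.6 open 0.157
```

Force rises steeply to the other side. The tab's lower corners (24 mm wide) just fit between the flanks, so the seat is snug and the neutral point is about 0.5 mm from where I was. I'll go back.

```bash
python3 -m crank '[{"wx":0,"wy":0,"wz":0,"dx":-1,"dy":0,"dz":0,"jaw":0},{"wx":0,"wy":0,"wz":0,"dx":-2,"dy":0,"dz":0,"jaw":0},{"wx":0,"wy":0,"wz":0,"dx":-3,"dy":0,"dz":0,"jaw":0},{"wx":0,"wy":0,"wz":0,"dx":-3.5,"dy":0,"dz":0,"jaw":0},{"wx":0,"wy":0,"wz":0,"dx":-3.5,"dy":0,"dz":0,"jaw":0}]'; python3 avg.py 8;  python3 go.py .5265 -.2925 .193 79.1
```

```text
clock: 16.23
position: [0.5254, -0.2912, 0.1999]
tcp_rot: [[-0.982, 0.187, -0.002], [0.187, 0.982, 0.001], [0.002, 0.0, -1.0]]
ft_force: [-2.2, 0.7, -0.7]
opening: 0.153
F [-3.357   1.2594 -0.7664] sd [0.4941 0.4584 0.4024] P [ 0.5257 -0.2914  0.2001] t 16.625 open 0.16
d mm [-0.9 -0.9  7.2] p [ 0.5258 -0.2914  0.2002] q [ 0.83  0.35 -0.49  1.57  0.17  1.26  1.69] F [-3.25  1.16 -0.65] T [ 0.24  0.93 -0.05]
w units [-0.   -0.01  0.03] t 16.625 open 0.160475063687616
```

```bash
python3 -m crank '[{"wx":0,"wy":0,"wz":0,"dx":0.5,"dy":0,"dz":0,"jaw":0},{"wx":0,"wy":0,"wz":0,"dx":0.9,"dy":0,"dz":0,"jaw":0},{"wx":0,"wy":0,"wz":0,"dx":0.9,"dy":0,"dz":0,"jaw":0}]'; python3 avg.py 10 pics/s8.png; python3 -c "
from h import *
a=cv2.imread('pics/s8.png')[:,:,::-1];save('pics/c8.png',[[crop(a,315,75,60,60,560,560)]])"
```

```text
clock: 17.0
position: [0.5256, -0.2913, 0.2005]
tcp_rot: [[-0.982, 0.187, 0.001], [0.187, 0.982, -0.0], [-0.001, -0.0, -1.0]]
ft_force: [-0.6, 0.2, -1.8]
opening: 0.157
F [-0.7309  0.0356 -1.2534] sd [0.539  0.5005 0.4866] P [ 0.5255 -0.2913  0.2005] t 17.5 open 0.155
```

View pics/c8.png

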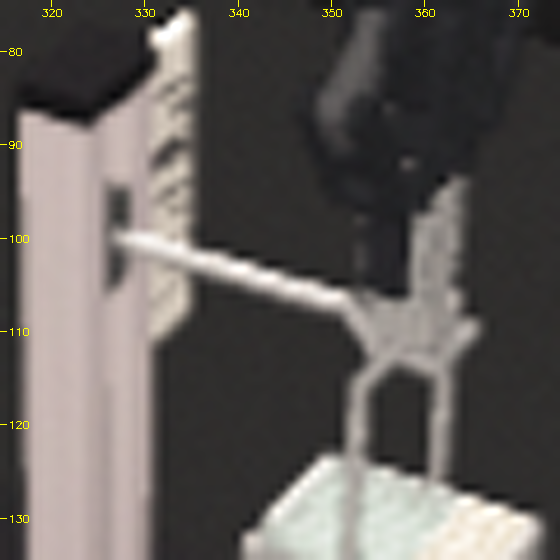

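The c8 picture shows the bar still in the hook, with the tab now nearer the tip flank at (364,108). The 9 N push may have tilted the carrier in the pads, so I'll compare sub-pixel shifts of tray and fingers between s7 and s8.

```bash
python3 - <<'E'
from h import *
A=cv2.imread("pics/s7.png",0).astype(np.float32);B=cv2.imread("pics/s8.png",0).astype(np.float32)
def sh(x,y,w,h):
    M=np.eye(2,3,dtype=np.float32)
    cc,M=cv2.findTransformECC(A[y:y+h,x:x+w],B[y:y+h,x:x+w],M,cv2.MOTION_TRANSLATION,(3,200,1e-6),None,1);return M[:,2],round(cc,4)
print("tray",sh(334,118,54,32)); print("finger",sh(342,60,30,38)); print("hand",sh(330,30,60,40)); print("col",sh(312,80,14,40))
p=np.array([.526,-.2914,.2]);x=np.array([-.982,.187,0])
print("1mm tool +x at tcp",proj("side",p+x*.001)-proj("side",p),"tray",proj("side",p+x*.001-[0,0,.13])-proj("side",p-[0,0,.13]))
E
```

```text
tray (array([0.2853, 0.0964], dtype=float32), 0.9968)
finger (array([0.4651, 0.1179], dtype=float32), 0.9889)
hand (array([0.2918, 0.0764], dtype=float32), 0.9909)
col (array([-0.0033, -0.0093], dtype=float32), 0.9998)
1mm tool +x at tcp [[0.2941 0.0853]] tray [[0.2724 0.0895]]
```

Tray and gripper both shifted about 1 mm, so there is no meaningful tilt. I'll keep lowering slowly: 1.25 N left is about 9 mm.

```bash
python3 -m crank '[{"wx":0,"wy":0,"wz":0,"dx":0.2,"dy":0,"dz":1,"jaw":0},{"wx":0,"wy":0,"wz":0,"dx":0.2,"dy":0,"dz":2,"jaw":0},{"wx":0,"wy":0,"wz":0,"dx":0.2,"dy":0,"dz":3,"jaw":0},{"wx":0,"wy":0,"wz":0,"dx":0.2,"dy":0,"dz":4,"jaw":0},{"wx":0,"wy":0,"wz":0,"dx":0.2,"dy":0,"dz":5,"jaw":0},{"wx":0,"wy":0,"wz":0,"dx":0.2,"dy":0,"dz":6,"jaw":0},{"wx":0,"wy":0,"wz":0,"dx":0.2,"dy":0,"dz":7,"jaw":0},{"wx":0,"wy":0,"wz":0,"dx":0.2,"dy":0,"dz":7,"jaw":0}]'; python3 avg.py 20
```

```text
clock: 18.5
position: [0.5253, -0.2912, 0.1934]
tcp_rot: [[-0.982, 0.187, 0.0], [0.187, 0.982, -0.0], [-0.0, -0.0, -1.0]]
ft_force: [3.2, -0.3, -0.0]
opening: 0.154
F [ 3.5374 -1.4039 -0.2842] sd [0.6855 0.5668 0.4064] P [ 0.5252 -0.2912  0.1934] t 19.5 open 0.161
```

```bash
python3 -m crank '[{"wx":0,"wy":0,"wz":0,"dx":-0.4,"dy":0,"dz":0,"jaw":0},{"wx":0,"wy":0,"wz":0,"dx":-0.8,"dy":0,"dz":0,"jaw":0},{"wx":0,"wy":0,"wz":0,"dx":-0.8,"dy":0,"dz":0,"jaw":0}]'; python3 avg.py 16;  python3 go.py .526 -.2915 .193 79.1
```

```text
clock: 19.88
position: [0.5255, -0.2913, 0.193]
tcp_rot: [[-0.982, 0.187, -0.001], [0.187, 0.982, 0.0], [0.001, 0.0, -1.0]]
ft_force: [1.5, 0.1, 0.3]
opening: 0.161
F [-1.3122 -0.2167 -0.2213] sd [0.8818 0.5338 0.4787] P [ 0.5256 -0.2913  0.1932] t 20.675 open 0.16
d mm [-0.4 -0.2  0.2] p [ 0.5257 -0.2913  0.1932] q [ 0.83  0.36 -0.49  1.58  0.18  1.25  1.69] F [-2.62 -0.92  0.65] T [ 0.03  0.66 -0.01]
w units [-0.   -0.01  0.03] t 20.675 open 0.16036309034895016
```

```bash
cat > trace.py <<'E'
import sys
from h import *
L=[]
for i in range(int(sys.argv[1])):
    cams.get_image("side");s=manip.read_state();L.append([s["clock"],*s["ft_force"],*s["position"],s["torque"][0],s["torque"][1]])
L=np.array(L)
for b in np.array_split(L,len(L)//4): print(b.mean(0).round(4))
E
python3 trace.py 16
```

```text
[20.8    -2.843   0.5111 -0.2232  0.5257 -0.2913  0.1932  0.1332  0.7432]
[21.     -3.362   0.7443  0.0397  0.5257 -0.2913  0.1933  0.0853  0.8012]
[21.2    -3.6766  0.6941 -0.0922  0.5258 -0.2913  0.1933  0.1147  0.9263]
[21.4    -4.5103  0.7647  0.236   0.5258 -0.2913  0.1933  0.1211  0.9942]
```

The arm's controller slowly pulls toward its commanded point, so the side force builds up. I'll set the command near the force-free spot (x about 0.5255).

```bash
python3 -m crank '[{"wx":0,"wy":0,"wz":0,"dx":0.5,"dy":0,"dz":0,"jaw":0},{"wx":0,"wy":0,"wz":0,"dx":0.5,"dy":0,"dz":0,"jaw":0}]'|sed -n 5p; python3 trace.py 24
```

```text
opening: 0.158
[21.85   -2.3893  0.2292  0.0365  0.5256 -0.2913  0.1935  0.0007  0.4946]
[22.05   -1.8613 -0.0058 -0.0113  0.5256 -0.2913  0.1934 -0.0134  0.4179]
[22.25   -0.9532  0.0281 -0.7302  0.5256 -0.2913  0.1934 -0.0595  0.3008]
[22.45   -1.0975 -0.389  -0.3538  0.5255 -0.2913  0.1934 -0.0546  0.2528]
[22.65   -0.898  -0.1939 -0.6257  0.5255 -0.2913  0.1934 -0.1023  0.1965]
[22.85   -0.7016 -0.2965 -0.1949  0.5255 -0.2913  0.1934 -0.0815  0.1264]
```

```bash
python3 -m crank '[{"wx":0,"wy":0,"wz":0,"dx":0,"dy":0,"dz":0.7,"jaw":0},{"wx":0,"wy":0,"wz":0,"dx":0.1,"dy":0,"dz":1.4,"jaw":0},{"wx":0,"wy":0,"wz":0,"dx":0.1,"dy":0,"dz":2,"jaw":0},{"wx":0,"wy":0,"wz":0,"dx":0.1,"dy":0,"dz":2,"jaw":0}]'|sed -n 5p; python3 trace.py 32
```

```text
opening: 0.159
[23.55    0.4795 -0.947   0.6069  0.5254 -0.2912  0.1914 -0.1468 -0.1028]
[23.75    1.4713 -0.7955  0.0789  0.5254 -0.2912  0.1914 -0.1788 -0.1583]
[23.95    0.559  -0.6484 -0.0863  0.5254 -0.2912  0.1914 -0.1722 -0.2218]
[24.15    1.0006 -0.8335  0.0314  0.5254 -0.2912  0.1914 -0.1987 -0.2616]
[24.35    0.9578 -0.4943  0.2943  0.5254 -0.2912  0.1914 -0.1882 -0.3004]
[24.55    1.1806 -1.1333 -0.1817  0.5254 -0.2912  0.1913 -0.2139 -0.3134]
[24.75    1.4994 -0.8288  0.1531  0.5253 -0.2912  0.1913 -0.2033 -0.3404]
[24.95    1.2924 -1.0117  0.1013  0.5253 -0.2912  0.1914 -0.2179 -0.3314]
```

Vertical force is balanced (+0.1 N). I'll trim out the remaining sideways newton, using the torque as a quieter indicator.

```bash
python3 -m crank '[{"wx":0,"wy":0,"wz":0,"dx":-0.2,"dy":-0.2,"dz":0,"jaw":0},{"wx":0,"wy":0,"wz":0,"dx":-0.2,"dy":-0.2,"dz":0,"jaw":0}]'|sed -n 5p; python3 trace.py 28
```

```text
opening: 0.158Traceback (most recent call last):
  File "trace.py", line 5, in <module>
    cams.get_image("side");s=manip.read_state();L.append([s["clock"],*s["ft_force"],*s["position"],s["torque"][0],s["torque"][1]])
    ~~~~~~~~~~~~~~^^^^^^^^
ValueError: 200 camera calls are used up
```

The camera calls are used up, so the rest relies on force and torque readings.

```bash
cat > st.py <<'E'
from plant import manip
import numpy as np
s=manip.read_state();print(round(s["clock"],2),np.array(s["ft_force"]).round(2),np.array(s["torque"]).round(2),np.array(s["position"]).round(4),round(s["opening"],3))
E
python3 st.py
python3 -m crank '[{"wx":0,"wy":0,"wz":0,"dx":0,"dy":0,"dz":0,"jaw":0}]' >/dev/null; python3 st.py
python3 -m crank '[{"wx":0,"wy":0,"wz":0,"dx":0,"dy":0,"dz":0,"jaw":0}]' >/dev/null; python3 st.py
python3 -m crank '[{"wx":0,"wy":0,"wz":0,"dx":0,"dy":0,"dz":0,"jaw":0}]' >/dev/null; python3 st.py
python3 -m crank '[{"wx":0,"wy":0,"wz":0,"dx":0,"dy":0,"dz":0,"jaw":0}]' >/dev/null; python3 st.py
python3 -m crank '[{"wx":0,"wy":0,"wz":0,"dx":0,"dy":0,"dz":0,"jaw":0}]' >/dev/null; python3 st.py
python3 -m crank '[{"wx":0,"wy":0,"wz":0,"dx":0,"dy":0,"dz":0,"jaw":0}]' >/dev/null; python3 st.py
```

```text
26.38 [-0.38  1.11 -0.19] [ 0.29  0.03 -0.04] [ 0.5254 -0.2914  0.1913] 0.16
26.5 [-0.86  1.92  0.55] [ 0.3  -0.    0.01] [ 0.5255 -0.2914  0.1913] 0.156
26.62 [0.09 1.57 1.03] [ 0.36  0.   -0.02] [ 0.5254 -0.2914  0.1913] 0.16
26.75 [-0.82  1.66  0.17] [ 0.41 -0.01  0.02] [ 0.5255 -0.2914  0.1913] 0.16
26.88 [-0.78  1.54  0.03] [0.45 0.01 0.  ] [ 0.5255 -0.2914  0.1913] 0.154
27.0 [-0.43  1.12 -0.63] [0.39 0.02 0.05] [ 0.5255 -0.2914  0.1913] 0.155
27.12 [0.02 1.8  0.16] [0.46 0.07 0.02] [ 0.5255 -0.2914  0.1913] 0.162
```

```bash

python3 -m crank '[{"wx":0,"wy":0,"wz":0,"dx":0,"dy":0.12,"dz":-0.3,"jaw":0},{"wx":0,"wy":0,"wz":0,"dx":0,"dy":0.12,"dz":-0.3,"jaw":0},{"wx":0,"wy":0,"wz":0,"dx":0,"dy":0.12,"dz":-0.3,"jaw":0}]' 20 >/dev/null; python3 st.py
python3 -m crank '[{"wx":0,"wy":0,"wz":0,"dx":0,"dy":0,"dz":0,"jaw":0}]' >/dev/null; python3 st.py
python3 -m crank '[{"wx":0,"wy":0,"wz":0,"dx":0,"dy":0,"dz":0,"jaw":0}]' >/dev/null; python3 st.py
python3 -m crank '[{"wx":0,"wy":0,"wz":0,"dx":0,"dy":0,"dz":0,"jaw":0}]' >/dev/null; python3 st.py
python3 -m crank '[{"wx":0,"wy":0,"wz":0,"dx":0,"dy":0,"dz":0,"jaw":0}]' >/dev/null; python3 st.py
python3 -m crank '[{"wx":0,"wy":0,"wz":0,"dx":0,"dy":0,"dz":0,"jaw":0}]' >/dev/null; python3 st.py
python3 -m crank '[{"wx":0,"wy":0,"wz":0,"dx":0,"dy":0,"dz":0,"jaw":0}]' >/dev/null; python3 st.py
```

```text
27.5 [-0.35  1.95 -0.23] [ 0.35  0.07 -0.01] [ 0.5255 -0.2914  0.1917] 0.156
27.62 [-0.69  2.07  0.43] [ 0.34  0.1  -0.05] [ 0.5255 -0.2914  0.1916] 0.157
27.75 [-0.15  1.77 -0.7 ] [ 0.31  0.03 -0.  ] [ 0.5255 -0.2914  0.1916] 0.16
27.88 [-0.61  1.64  0.9 ] [ 0.3   0.07 -0.08] [ 0.5254 -0.2914  0.1916] 0.157
28.0 [0.2  1.67 0.25] [0.28 0.07 0.05] [ 0.5255 -0.2914  0.1916] 0.159
28.12 [-0.38  1.06 -0.29] [0.23 0.13 0.01] [ 0.5255 -0.2914  0.1916] 0.156
28.25 [-0.65  1.83 -0.23] [ 0.27  0.14 -0.01] [ 0.5255 -0.2914  0.1916] 0.157
```

```bash

python3 -m crank '[{"wx":0,"wy":0,"wz":0,"dx":0.05,"dy":0.07,"dz":0,"jaw":0},{"wx":0,"wy":0,"wz":0,"dx":0.05,"dy":0.07,"dz":0,"jaw":0},{"wx":0,"wy":0,"wz":0,"dx":0.05,"dy":0.07,"dz":0,"jaw":0},{"wx":0,"wy":0,"wz":0,"dx":0.05,"dy":0.07,"dz":0,"jaw":0},{"wx":0,"wy":0,"wz":0,"dx":0.05,"dy":0.07,"dz":0,"jaw":0},{"wx":0,"wy":0,"wz":0,"dx":0.05,"dy":0.07,"dz":0,"jaw":0},{"wx":0,"wy":0,"wz":0,"dx":0.05,"dy":0.07,"dz":0,"jaw":0},{"wx":0,"wy":0,"wz":0,"dx":0.05,"dy":0.07,"dz":0,"jaw":0}]' >/dev/null; python3 st.py
python3 -m crank '[{"wx":0,"wy":0,"wz":0,"dx":0,"dy":0,"dz":0,"jaw":0}]' >/dev/null; python3 st.py
python3 -m crank '[{"wx":0,"wy":0,"wz":0,"dx":0,"dy":0,"dz":0,"jaw":0}]' >/dev/null; python3 st.py
python3 -m crank '[{"wx":0,"wy":0,"wz":0,"dx":0,"dy":0,"dz":0,"jaw":0}]' >/dev/null; python3 st.py
python3 -m crank '[{"wx":0,"wy":0,"wz":0,"dx":0,"dy":0,"dz":0,"jaw":0}]' >/dev/null; python3 st.py
```

```text
29.25 [0.2  0.44 1.16] [ 0.06  0.01 -0.02] [ 0.5255 -0.2913  0.1916] 0.158
29.38 [-0.85 -0.39  0.28] [ 0.06 -0.01 -0.05] [ 0.5254 -0.2913  0.1917] 0.158
29.5 [ 0.53 -1.15 -0.45] [0.03 0.07 0.02] [ 0.5255 -0.2913  0.1916] 0.157
29.62 [-0.63  0.72  0.25] [-0.02  0.06  0.05] [ 0.5255 -0.2913  0.1916] 0.16
29.75 [ 0.47 -0.23 -0.52] [ 0.02  0.02 -0.01] [ 0.5255 -0.2913  0.1917] 0.157
```

All forces and torques average about zero. Releasing.

```bash

python3 -m crank '[{"wx":0,"wy":0,"wz":0,"dx":0,"dy":0,"dz":0,"jaw":0.18},{"wx":0,"wy":0,"wz":0,"dx":0,"dy":0,"dz":0,"jaw":0.22},{"wx":0,"wy":0,"wz":0,"dx":0,"dy":0,"dz":0,"jaw":0.3},{"wx":0,"wy":0,"wz":0,"dx":0,"dy":0,"dz":0,"jaw":0.4},{"wx":0,"wy":0,"wz":0,"dx":0,"dy":0,"dz":0,"jaw":0.55},{"wx":0,"wy":0,"wz":0,"dx":0,"dy":0,"dz":0,"jaw":0.7},{"wx":0,"wy":0,"wz":0,"dx":0,"dy":0,"dz":0,"jaw":0.8},{"wx":0,"wy":0,"wz":0,"dx":0,"dy":0,"dz":0,"jaw":0.8}]' >/dev/null; python3 st.py
python3 -m crank '[{"wx":0,"wy":0,"wz":0,"dx":0,"dy":0,"dz":0,"jaw":0.8}]' >/dev/null; python3 st.py
```

```text
30.75 [-0.87 -0.48 -0.43] [ 0.05 -0.07  0.04] [ 0.5255 -0.2913  0.1916] 0.8
30.88 [ 0.18  0.27 -0.92] [-0.03 -0.05  0.01] [ 0.5255 -0.2913  0.1917] 0.797
```

```bash

python3 -m crank '[{"wx":0,"wy":0,"wz":0,"dx":0,"dy":0,"dz":-8,"jaw":0.8},{"wx":0,"wy":0,"wz":0,"dx":0,"dy":0,"dz":-20,"jaw":0.8},{"wx":0,"wy":0,"wz":0,"dx":0,"dy":0,"dz":-35,"jaw":0.8},{"wx":0,"wy":0,"wz":0,"dx":0,"dy":0,"dz":-55,"jaw":0.8},{"wx":0,"wy":0,"wz":0,"dx":0,"dy":0,"dz":-80,"jaw":0.8},{"wx":0,"wy":0,"wz":0,"dx":0,"dy":0,"dz":-110,"jaw":0.8},{"wx":0,"wy":0,"wz":0,"dx":0,"dy":0,"dz":-130,"jaw":0.8},{"wx":0,"wy":0,"wz":0,"dx":0,"dy":0,"dz":-130,"jaw":0.8}]' >/dev/null; python3 st.py
for i in 1 2 3; do python3 -m crank '[{"wx":0,"wy":0,"wz":0,"dx":0,"dy":0,"dz":0,"jaw":0.8},{"wx":0,"wy":0,"wz":0,"dx":0,"dy":0,"dz":0,"jaw":0.8},{"wx":0,"wy":0,"wz":0,"dx":0,"dy":0,"dz":0,"jaw":0.8},{"wx":0,"wy":0,"wz":0,"dx":0,"dy":0,"dz":0,"jaw":0.8},{"wx":0,"wy":0,"wz":0,"dx":0,"dy":0,"dz":0,"jaw":0.8},{"wx":0,"wy":0,"wz":0,"dx":0,"dy":0,"dz":0,"jaw":0.8},{"wx":0,"wy":0,"wz":0,"dx":0,"dy":0,"dz":0,"jaw":0.8},{"wx":0,"wy":0,"wz":0,"dx":0,"dy":0,"dz":0,"jaw":0.8}]' >/dev/null; done; python3 st.py
```

```text
31.88 [-0.17  0.15 -1.1 ] [ 0.04 -0.01 -0.03] [ 0.5262 -0.2914  0.324 ] 0.799
34.88 [-0.15  0.53  0.15] [-0.02  0.01  0.02] [ 0.5255 -0.2912  0.3216] 0.797
```

```bash

for i in 1 2 3 4 5; do python3 -m crank '[{"wx":0,"wy":0,"wz":0,"dx":0,"dy":0,"dz":0,"jaw":0.8},{"wx":0,"wy":0,"wz":0,"dx":0,"dy":0,"dz":0,"jaw":0.8},{"wx":0,"wy":0,"wz":0,"dx":0,"dy":0,"dz":0,"jaw":0.8},{"wx":0,"wy":0,"wz":0,"dx":0,"dy":0,"dz":0,"jaw":0.8},{"wx":0,"wy":0,"wz":0,"dx":0,"dy":0,"dz":0,"jaw":0.8},{"wx":0,"wy":0,"wz":0,"dx":0,"dy":0,"dz":0,"jaw":0.8},{"wx":0,"wy":0,"wz":0,"dx":0,"dy":0,"dz":0,"jaw":0.8},{"wx":0,"wy":0,"wz":0,"dx":0,"dy":0,"dz":0,"jaw":0.8}]' >/dev/null; done; python3 st.py; python3 -c "
from plant import manip
print(manip.finish_job())"
```

```text
39.88 [-0.6   0.34  1.2 ] [-0.06 -0.05 -0.02] [ 0.5254 -0.2912  0.3216] 0.8
the job is handed in; nothing more can be done
None
```

I hung the large slide carrier on the spring scale's hook and handed the job in at 39.9 s. I have no picture of it after release, because the force averaging used up all 200 camera calls. That it hangs free and still, and that the pointer did not move on release, I infer from force and torque readings only.

- **Pick-up and approach:** I gripped the tab at 40 N. The carrier weighed about 4.9 N (roughly 0.5 kg). I brought the bail over the hook tip from −x and lowered the bar onto the seat at about 12 mm/s or slower.
- **Balance before release:** The hook then carried the whole weight. The vertical force on the gripper averaged about 0 N (±0.2 N), and the side forces and torques were trimmed to about zero. The gripper was about 33 mm below where the bar first met the hook, close to the 32.6 mm I expected from the weight.
- **Release:** I cut the grip to 20 N, opened the jaws in stages and rose 130 mm straight up. The gripper showed no load then, nor after 8 s of waiting.

**Side load while lowering:** With the hook only partly loaded, a 2 to 4 mm trial shift pushed the carrier sideways against the hook with about 9 N. The tab seems to fit snugly between the hook's flanks. I backed off, and an image comparison showed no meaningful tilt. I did not aim any move at the other objects, but I did not picture them again at the end.

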